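# Strip the hob's cooking vent for washing

### The job

The vent in the middle of the cold hob needs its weekly wash. Press down the marked edge of the flush metal flap until it tips over and stays standing open, lift it out of the vent by its raised edge and stand it on its long edge in one of the slots of the dish rack; then lift the grease filter out of the vent by its handle and set it upright on the flat side of the rack. Set both down gently, and leave the kettle, the pot and the glass jar where they are.

Things in the scene. Friction and masses are not known exactly. Their poses are not given: they have to be found in the camera images.
- hob: Black glass hob, 520 x 520 mm, fixed. x along the vent, y across it, z up from the worktop; glass top at z = 6 mm. Origin over the flap's pin line, mid length. Vent opening: x -103..103, y -67..55 mm; the well below has its floor at z = -99 mm. V notches, open upward, in its end walls (|x| 80 to 103 mm) carry the flap's pins at y = 0, z = -14 mm.
- flap: Loose aluminium vent flap, 0.45 kg, flush with the glass, 5 mm gap all round. Origin on its pin line (along x), mid length; z out of its top face. Plate x -98..98, y -62..50, z 12..20 mm (8 mm thick); under it two brackets with 8 mm pins at |x| 72..96 mm (y -5..5, z down to -4 mm). It lies rocking on its pins and on a ledge near its y = -62 edge; the y = 50 edge is free to go down.
- flap_mark (a point): Point on the flap's top at y = 40 mm, mid length: black bar (60 x 6 mm) that marks where to press. Some 2 N tips the flap about its pins, this edge going down. About 12 mm down (15 mm to be sure) it passes its balance point, swings on by itself and stays open, turned 75 deg, against a stop; let go earlier it falls back flush.
- flap_lift (a point): Point in mid thickness of the flap's plate at y = -44 mm, mid length, 18 mm inside the edge that rises: place to pinch it once open. Open, the plate is 15 deg from upright, leaning to the hob's -y side, its raised edge about 45 mm above the glass, and lifts straight up out of its notches. Stood upright, its other long edge is 94 mm under this point.
- filter: Loose steel grease filter, about 0.4 kg, under the flap on the floor of the well: a box 144 (x) by 80 (y) by 35 mm high with a black bow handle on top. Origin at the centre of its underside, z up. A 14 mm high rim round its foot leaves it about 3 mm of play; it lifts straight up.
- filter_handle (a point): Middle of the handle's bar, 82 mm above the filter's origin. The bar runs along the filter's y, 30 mm long, 9 mm thick, on two legs at its ends, 42 mm free under it. Before removal it is about 23 mm below the glass top.
- rack: Wire dish rack on a grey drip tray, fixed, 300 (x) by 285 mm (y). Origin at the centre of its underside, x along the slots, z up. Wire floor 22 mm up; rim wire 49 mm up. -y side: tines 5 mm thick, tops 87 mm up, in two rows (x = -50, 50) at y = -128, -99, -70, -41, -12 mm: four slots 24 mm wide, centres y = -113.5, -84.5, -55.5, -26.5. +y side (y 0..135 mm): flat, empty.
- kettle: Bystander: red kettle with a black arched handle, 155 mm wide, 195 mm high, on one of the two -y zones of the hob; origin under its centre.
- pot: Bystander: black cast-iron pot with lid, 152 mm across (194 mm over its ears), 103 mm high, on the other -y zone of the hob; origin under its centre.
- jar: Bystander: square green glass jar, 90 mm wide, 164 mm high, on the worktop between the hob and the far end of the rack; origin under its centre.
Things that resemble listed ones, but are neither listed nor needed, are in the scene too. There is more than one size of the flap; the job needs the larger.

How it is judged:
By the outcome, as a careful person would: the job done as asked, in the order asked, and still so for the second after the job is handed in, with the robot touching nothing.
It also fails if it takes over 69 s, if anything falls off the work surface, if the arm or the gripper's body presses on something with over 40 N, if the wrist force passes 120 N, or if a joint passes its speed limit or range.

### The arm

A 7-joint arm with a two-finger parallel gripper is mounted at the origin on the work surface. World frame = base frame: x ahead of the robot, y to its left, z up, the work surface at z = 0. Lengths are in m, angles in degrees, forces in N, time in s.
With the tool pointing down it reaches from about 0.425 to 0.875 m from the base axis. Payload 4.7 kg.
Tool frame: the origin (TCP) lies at the very end of the fingers, on their centre line; the grasp point (between the pads) lies 19 mm behind it; z points along the fingers, y is the line along which they close (so a half turn about z gives the same grasp; the last joint's range is limited). The gripper opens to 87 mm and grips with 3 to 60 N. Pads are 19 mm wide; open, the fingers measure 117 mm over their backs; the gripper's body (75 mm by 190 mm) begins 51 mm behind the grasp point.
Start: joints at [65.495, 18.392, -4.016, 83.108, 1.295, 78.541, -3.26], TCP at [0.278, -0.588, 0.223] pointing down, gripper open.
Joint ranges: [-163.93, 163.93], [-17.29, 119.83], [-79.2, 71.16], [3.27, 140.29], [-89.18, 269.18], [5.43, 117.66], [-154.24, 154.24]. Speed limits (degrees/s): [147.25, 147.25, 180, 180, 180, 180, 180].

### API

Orientations are given as [roll, pitch, yaw] about the fixed x, y, z axes, in that order (R = Rz(yaw) Ry(pitch) Rx(roll)).
In Python, from cell import telemetry, cams, env gives the robot as it stands.
- The arm moves only by the tool arm_command, never from a script. Its argument "series" is text: rows parted by semicolons, each of 5 numbers parted by spaces: the shift along the tool's x, y, z in mm, then the turn about the tool's z in rad, then the closure in counts, from 0 (fully open) to 255 (shut). A call has 1 to 20 rows; each row shifts and turns the commanded pose from where the row before left it, along the tool's axes as they then stand; what a row does not reach is not made up. A row lasts 1/12 s, in which the tool goes at most 41.7 mm and 7.16 degrees, less where a joint would pass 70% of its speed; a pose out of reach is approached as far as the arm can. A call is refused whole if a number of a shift passes 41.7 or a number of a turn 0.125, either way. A call with a gripper value outside its range is refused whole. The fingers move at their own pace and stop on an object; "squeeze" is the grip in N (left out, the last holds). Time passes only in rows, so rows that do not move let the fingers close. It gives the time, the measured TCP pose, the force, the opening and the grip force at its end, in the units of the state.
- telemetry.get_obs(): the state, without advancing time (a new reading comes with each control period).
- cams.read_camera(name): name is "scene" or "top" or "wrist"; returns the picture (400x640x3 uint8, blue, green, red); there is no depth.
- cams.calibration(name): a dict with "K" (3x3 intrinsics, pixels), "origin" and "rotation" of the camera in the world; the wrist camera has in their place "hand_eye" (4x4, takes a point from camera to tool coordinates, whose origin is the TCP and whose axes are the flange's). Camera axes: x right, y down, z forward; pixel columns grow to the right and rows downward; lengths in m; the calibration is good to about 2 mm. A picture is of the moment at which its call begins: read the wrist's pose just before it. calibration takes no time and is no camera call.
- env.sign_off(): hands the job in; it is judged then, once.
The state is a dict: "time_s": time; "qpos": joint angles; "joint_velocities": joint speeds; "effort": joint torques, N m; "tool_pos": TCP position; "tool_rot": TCP orientation; "force": force on the tool from outside, world axes, zero at the start; "wrist_torque": the same for the moment, N m; "grip_width": finger opening in m; "grasp_force": force on a finger pad.
Only numpy, scipy, OpenCV 4.12 (cv2) and the standard library are available. Lean on these libraries where they do the work, as an engineer would, in place of code of your own. Each camera call takes 0.05 s, during which the arm holds its last target. There are 200 camera calls.

## Working session

There is one attempt and no reset: what is moved stays moved. The work goes in short steps, Python scripts to look and compute and a tool call to move; the robot and the scene stay as the last step left them, time stands still between calls to the robot, and variables do not carry over. Pictures are saved under pics/ and viewed, at most 13 in all, crops included, and the job is handed in when it is done.

Besides the shell and the picture viewer there is one more tool, called after "Emit:" as name(argument=value, ...) on one line, values as JSON. arm_command: Moves the arm, as the interface text tells. Its arguments: {"type":"object","properties":{"series":{"type":"string"},"squeeze":{"type":"number"}},"required":["series"]}

```bash
mkdir -p pics; cat > h.py <<'E'
import numpy as np, cv2
from cell import telemetry, cams, env
from scipy.spatial.transform import Rotation as R
def ray(name,uv,cal=None,obs=None):
    c=cams.calibration(name); K=np.array(c["K"])
    d=np.linalg.inv(K)@np.array([uv[0],uv[1],1.0])
    if name=="wrist":
        H=np.array(c["hand_eye"]); Rt=R.from_euler('xyz',obs["tool_rot"],degrees=True).as_matrix()
        return Rt@H[:3,3]+np.array(obs["tool_pos"]), Rt@H[:3,:3]@d
    return np.array(c["origin"]), np.array(c["rotation"])@d
def plane(name,uv,z,obs=None):
    o,d=ray(name,uv,obs=obs); return o+d*(z-o[2])/d[2]
def tri(*rays):
    A=0;b=0
    for o,d in rays:
        d=d/np.linalg.norm(d);P=np.eye(3)-np.outer(d,d);A=A+P;b=b+P@o
    return np.linalg.solve(A,b)
E
python3 - <<'E'
from h import *
print(telemetry.get_obs())
for n in("scene","top"):
    im=cams.read_camera(n); cv2.imwrite(f"pics/{n}0.png",im); print(n,cams.calibration(n))
print(cams.calibration("wrist"))
E
```

```text
{'time_s': 0.0, 'qpos': array([65.49470417, 18.43789667, -4.01555551, 83.17577569,  1.29414123,
       78.54057585, -3.26133133]), 'joint_velocities': array([-0.11533208, -0.09174573, -0.00145948,  0.0370108 ,  0.13264738,
       -0.01734982, -0.01275727]), 'effort': array([-1.32998812e-04, -4.91281128e+01, -4.03564554e-01, -3.12526238e+01,
       -6.36726804e-02,  4.35681792e-02,  1.72794994e-04]), 'tool_pos': array([ 0.27763689, -0.58710293,  0.22146704]), 'tool_rot': array([-1.79890949e+02,  4.96840752e-03,  2.53135895e+01]), 'force': array([ 0.64361693, -0.34042414, -0.47727671]), 'wrist_torque': array([-0.02242519,  0.04494604, -0.01682977]), 'grasp_force': 0.0, 'grip_width': 0.08716607518598342}
scene {'K': array([[471.51158578,   0.        , 320.1456366 ],
       [  0.        , 471.51158578, 199.17038341],
       [  0.        ,   0.        ,   1.        ]]), 'origin': array([1.2036515 , 0.2707109 , 0.97357231]), 'rotation': array([-142.62172887,   -0.68890783,  122.10426444])}
top {'K': array([[372.9006741 ,   0.        , 312.97058535],
       [  0.        , 372.9006741 , 197.2546352 ],
       [  0.        ,   0.        ,   1.        ]]), 'origin': array([ 0.49205885, -0.11865773,  1.10940155]), 'rotation': array([-1.76340153e+02, -4.72282965e-02, -8.84883719e+01])}
{'K': array([[325.12071128,   0.        , 318.96377374],
       [  0.        , 325.12071128, 198.44526506],
       [  0.        ,   0.        ,   1.        ]]), 'hand_eye': array([[-1.52470307e-03, -9.69058934e-01, -2.46824749e-01,
         6.94614361e-02],
       [ 9.99998826e-01, -1.44015705e-03, -5.23060277e-04,
         1.98843049e-04],
       [ 1.51409831e-04, -2.46825257e-01,  9.69059993e-01,
        -1.61436207e-01],
       [ 0.00000000e+00,  0.00000000e+00,  0.00000000e+00,
         1.00000000e+00]])}
```

View pics/top0.png

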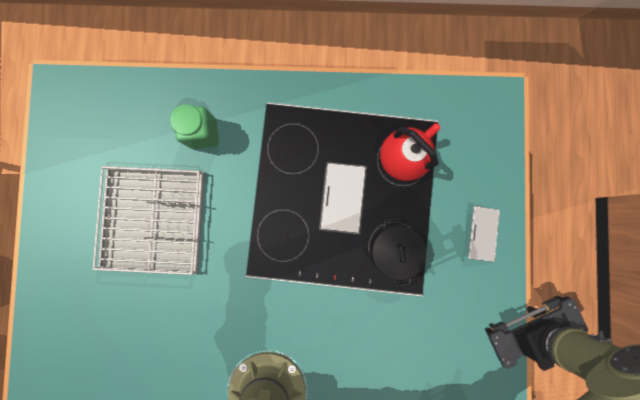

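View pics/scene0.png

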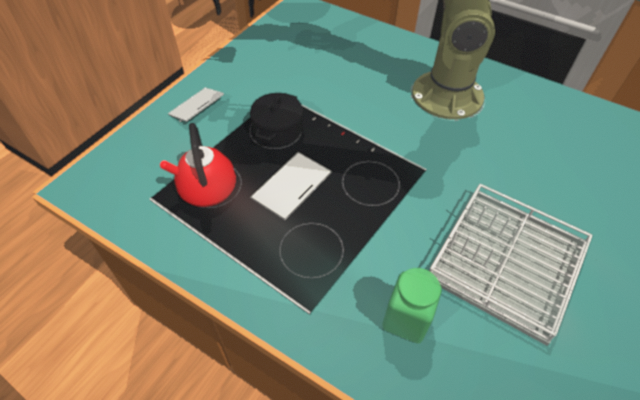

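Lookalikes: the flap in the hob at top px (343,198), with its mark at (328,195), and a smaller loose flap at (485,234). I choose the hob one: it is larger and sits flush. I'll check it in a close crop along with the rack.

```bash
sed -i 's/np.array(c\["rotation"\])@d/R.from_euler("xyz",c["rotation"],degrees=True).as_matrix()@d/' h.py
python3 - <<'E'
from h import *
im=cv2.imread("pics/top0.png"); s=cv2.imread("pics/scene0.png")
a=cv2.resize(im[155:280,85:215],(400,385),interpolation=cv2.INTER_CUBIC)
b=cv2.resize(im[150:245,300:400],(400,380),interpolation=cv2.INTER_CUBIC)
b=cv2.copyMakeBorder(b,0,5,0,0,cv2.BORDER_CONSTANT)
cv2.imwrite("pics/crop1.png",np.hstack([a,b]))
hsv=cv2.cvtColor(im,cv2.COLOR_BGR2HSV)
def rects(mask,zs,lab):
    n,l,st,ce=cv2.connectedComponentsWithStats(mask.astype(np.uint8))
    for i in range(1,n):
        if st[i,4]>300:
            r=cv2.minAreaRect(np.argwhere(l==i)[:,::-1].astype(np.float32)); bx=cv2.boxPoints(r)
            P=np.array([plane("top",p,zs) for p in bx])[:,:2]
            e1=P[1]-P[0];e2=P[2]-P[1]
            print(lab,ce[i].round(),bx.round(1).tolist(),"c",P.mean(0).round(4),"L",np.linalg.norm(e1).round(3),np.linalg.norm(e2).round(3),np.degrees(np.arctan2(*e1[::-1])).round(1))
w=(hsv[...,1]<50)&(hsv[...,2]>140)
w[:100]=0;w[290:]=0
rects(w&(np.arange(640)>300)&(np.arange(640)<400),.006,"flap")
w2=cv2.morphologyEx((w&(np.arange(640)<230)).astype(np.uint8),cv2.MORPH_CLOSE,np.ones((9,9)))
rects(w2,.03,"rack")
k=hsv[...,2]<60; k[:90]=0;k[320:]=0;k[:,440:]=0;k[:,:240]=0
rects(k,.006,"hob")
E
```

```text
flap [343. 197.] [[320.0, 228.1999969482422], [327.1000061035156, 162.3000030517578], [365.3999938964844, 166.39999389648438], [358.29998779296875, 232.3000030517578]] c [ 0.5654 -0.2058] L 0.197 0.115 -4.7
rack [147. 220.] [[91.69999694824219, 269.79998779296875], [100.0, 162.3000030517578], [203.10000610351562, 170.1999969482422], [194.8000030517578, 277.79998779296875]] c [0.484  0.3587] L 0.311 0.302 -0.8
hob [348. 204.] [[246.8000030517578, 274.0], [265.6000061035156, 103.5], [441.5, 122.9000015258789], [422.70001220703125, 293.3999938964844]] c [ 0.5653 -0.2102] L 0.511 0.532 -4.2
hob [293. 148.] [[269.0, 125.0], [316.0, 125.0], [316.0, 172.0], [269.0, 172.0]] c [ 0.7073 -0.0527] L 0.141 0.142 -88.5
hob [283. 235.] [[259.0, 211.0], [307.0, 211.0], [307.0, 259.0], [259.0, 259.0]] c [ 0.4492 -0.0324] L 0.142 0.141 -88.5
```

View pics/crop1.png

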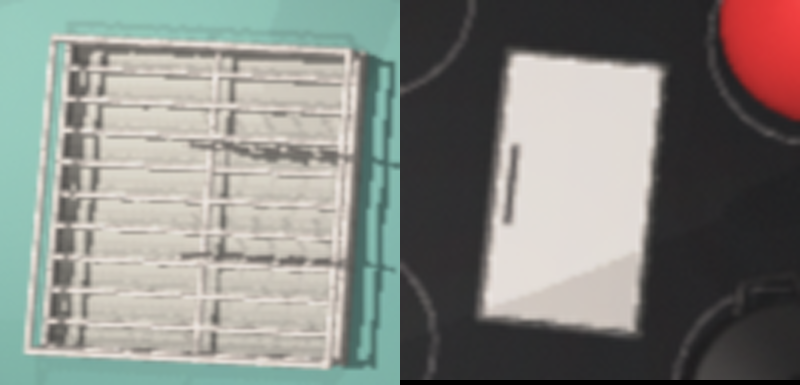

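The crop confirms the flap: black mark at top px (328,196), near its left (+y) edge. The rack's tine rows sit in its right half, so its -y side is world -y and its slots run roughly along world x.

```bash
python3 - <<'E'
from h import *
print("mark",plane("top",(327.75,196.25),.006))
f=lambda x,y:(85+x*130/400,155+y*125/385)
C=[plane("top",f(*p),.049) for p in((52,38),(352,50),(333,365),(28,352))]
print(np.round(C,4),np.mean(C,0))
for z in(.05,.1): print("pot",plane("top",(400,252),z),"kettle",plane("top",(406,155),z))
im=cv2.imread("pics/scene0.png");hsv=cv2.cvtColor(im,cv2.COLOR_BGR2HSV)
w=(hsv[...,1]<50)&(hsv[...,2]>150);w[:150]=0;w[222:]=0;w[:,:245]=0;w[:,335:]=0
p=np.argwhere(w)[:,::-1].astype(np.float32);r=cv2.boxPoints(cv2.minAreaRect(p))
q=cv2.approxPolyDP(cv2.convexHull(p.astype(np.int32)),6,True)[:,0]
P=np.array([plane("scene",x,.006) for x in q]);print(q.tolist(),P.round(4).tolist(),P.mean(0))
R4=[plane("scene",x,.049) for x in((480,187),(590,236),(550,340),(433,266))];print(np.round(R4,4),np.mean(R4,0))
print(plane("scene",(306,193),.006))
E
```

```text
mark [ 0.56677859 -0.16144126  0.006     ]
[[0.6297 0.4886 0.049 ]
 [0.6259 0.2091 0.049 ]
 [0.3362 0.2132 0.049 ]
 [0.3406 0.4924 0.049 ]] [0.48310218 0.35082508 0.049     ]
pot [ 0.41162087 -0.36723528  0.05      ] kettle [ 0.68827258 -0.38126972  0.05      ]
pot [ 0.41541725 -0.3555033   0.1       ] kettle [ 0.67901199 -0.36887537  0.1       ]
[[329, 171], [285, 218], [252, 197], [298, 153]] [[0.4771, -0.1431, 0.006], [0.669, -0.1549, 0.006], [0.6603, -0.2645, 0.006], [0.4673, -0.2505, 0.006]] [ 0.56841585 -0.2032411   0.006     ]
[[0.3484 0.2248 0.049 ]
 [0.3499 0.4962 0.049 ]
 [0.6523 0.4865 0.049 ]
 [0.6226 0.2169 0.049 ]] [0.4932706  0.35610562 0.049     ]
[ 0.57401382 -0.15413614  0.006     ]
```

Emit:
arm_command(series="10 -6 0 0 255;20 -12 0 0 255;28 -16.5 0 0 255;28 -16.5 0 0 255;28 -16.5 0 0 255;28 -16.5 0 0 255;28 -16.5 0 0 255;28 -16.5 0 0 255;28 -16.5 0 0 255;28 -16.5 0 0 255;28 -16.5 0 0 255;28 -16.5 0 0 255;28 -16.5 0 0 255;28 -16.5 0 0 255;28 -16.5 0 0 255;28 -16.5 0 0 255;20 -12 0 0 255;2 -1 0 0 255;0 0 0 -0.117 255;0 0 0 -0.117 255", squeeze=20)

```text
time_s: 1.77
tool_pos: [0.567, -0.1596, 0.2222]
tool_rot: [-180.0, 0.0, 39.1]
force: [-0.1, 0.0, 0.2]
grip_width: 0.0005
grasp_force: 0.0
```

Emit:
arm_command(series="0 0 0 -0.117 255;0 0 0 -0.117 255;0 0 0 -0.117 255;0 0 0 -0.117 255;0 0 0 -0.117 255;0 0 0 -0.117 255;0 0 0 -0.117 255;0 0 0 0 255;0 0 0 0 255")

```text
time_s: 2.52
tool_pos: [0.5668, -0.1608, 0.2224]
tool_rot: [-180.0, 0.0, 85.4]
force: [-0.4, 0.1, 0.1]
grip_width: 0.0006
grasp_force: 0.0
```

```bash
cat > m.py <<'E'
from h import *
def go(target,yaw=None,o=None):
    "print tool-axis shift (mm) to TCP target and turn (rad) to yaw (deg), shift at present yaw"
    o=o or telemetry.get_obs()
    Rt=R.from_euler('xyz',o["tool_rot"],degrees=True).as_matrix()
    print("shift mm",(Rt.T@(np.array(target)-o["tool_pos"])*1000).round(1),"turn",None if yaw is None else round(-np.radians((yaw-o["tool_rot"][2]+180)%360-180),3))
E
python3 - <<'E'
from m import *
o=telemetry.get_obs(); im=cams.read_camera("wrist"); cv2.imwrite("pics/w1.png",im)
print(o["time_s"],o["tool_pos"],o["tool_rot"]); go((.568,-.160,.03),86,o)
E
```

```text
2.5167 [ 0.56681233 -0.16083221  0.22238718] [-1.79971857e+02  1.02661290e-02  8.54484598e+01]
shift mm [  1.    1.2 192.4] turn -0.01
```

View pics/w1.png

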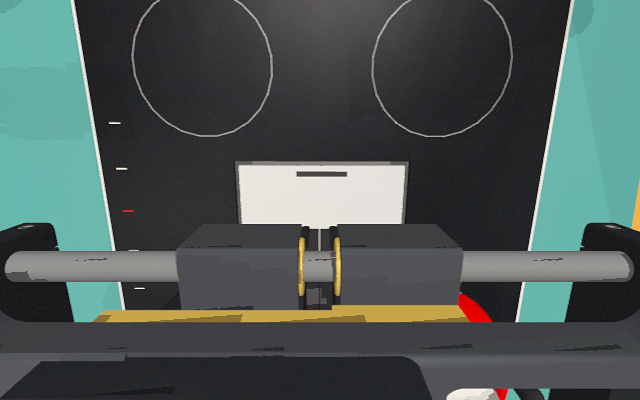

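The wrist view shows the flap with its +y edge from (237,163) to (407,163) and the mark centred at (321.5,174). The fingers are aligned with it.

```bash
python3 - <<'E'
from m import *
o=telemetry.get_obs()
im=cv2.imread("pics/w1.png"); g=im.max(2)
sub=(g[166:182,280:365]<110); p=np.argwhere(sub); c=p.mean(0)[::-1]+[280,166]; print(c,len(p))
M=plane("wrist",c,.006,o); print("mark",M)
for u in((237,163),(407,163)): print(plane("wrist",u,.006,o))
l=cv2.fitLine(p[:,::-1].astype(np.float32),2,0,.01,.01).ravel();print(l)
go((M[0],M[1],.012),86,o)
E
```

```text
[321.5 173.5] 200
mark [ 0.57204023 -0.15919307  0.006     ]
[ 0.47474295 -0.138855    0.006     ]
[ 0.67247393 -0.15489847  0.006     ]
[ 1.   0.  41.5  7.5]
shift mm [  2.1   5.1 210.4] turn -0.01
```

Emit:
arm_command(series="2 4.5 15 -0.01 255;0 0 30 0 255;0 0 30 0 255;0 0 30 0 255;0 0 30 0 255;0 0 30 0 255;0 0 25 0 255;0 0 12 0 255;0 0 5 0 255;0 0 4 0 255;0 0 4 0 255;0 0 3 0 255;0 0 3 0 255;0 0 3 0 255;0 0 3 0 255;0 0 3 0 255;0 0 3 0 255;0 0 2 0 255;0 0 0 0 255;0 0 0 0 255")

```text
time_s: 4.23
tool_pos: [0.5715, -0.1598, -0.0128]
tool_rot: [-180.0, 0.0, 86.2]
force: [-0.8, 0.2, 0.1]
grip_width: 0.0003
grasp_force: 0.0
```

Emit:
arm_command(series="0 0 -10 0 255;0 0 -25 0 255;0 0 -35 0 255;0 0 -35 0 255;0 0 -35 0 255;0 0 -30 0 255;0 0 -15 0 255;-10 0 0 -0.12 0;0 0 0 -0.12 0;0 0 0 -0.12 0;0 0 0 -0.12 0;0 0 0 -0.12 0;0 0 0 -0.12 0;0 0 0 -0.12 0;0 0 0 -0.12 0;0 0 0 -0.12 0;0 0 0 -0.12 0;0 0 0 -0.12 0;0 0 0 -0.12 0;0 0 0 -0.12 0")

```text
time_s: 5.9
tool_pos: [0.5712, -0.1694, 0.1736]
tool_rot: [-180.0, 0.0, 175.9]
force: [0.4, -0.5, 0.2]
grip_width: 0.0793
grasp_force: 0.0
```

```bash
python3 - <<'E'
from m import *
cams.read_camera("top");cams.read_camera("top")
o=telemetry.get_obs(); im=cams.read_camera("wrist"); t=cams.read_camera("top")
cv2.imwrite("pics/w2raw.png",im);cv2.imwrite("pics/t2.png",t)
b=cv2.resize(cams.read_camera("scene")[120:245,220:370],(480,400),interpolation=cv2.INTER_CUBIC)
cv2.imwrite("pics/w2.png",np.hstack([cv2.resize(im,(640,400)),b])[:, :1120] if 0 else np.vstack([cv2.resize(im,(480,300)),cv2.resize(b,(480,300))]))
print(o["time_s"],o["tool_pos"],o["tool_rot"],o["qpos"]); go((.5683,-.1953,.0136),175.5,o)
E
```

```text
6.0 [ 0.57127682 -0.16939457  0.17340514] [-1.79972079e+02  4.28410997e-02  1.75620865e+02] [ 48.83613489  18.01448094 -41.95054475  93.7989658   12.51439797
  72.94911998  90.21957084]
shift mm [  1.1 -26.  159.8] turn 0.002
```

View pics/w2.png

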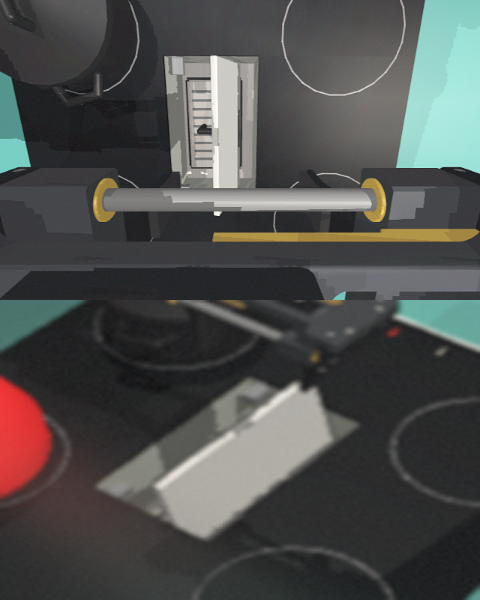

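The flap is standing open: its raised edge is near (283,80..110) in 640-px wrist coordinates, and the filter is visible below. Next I measure the edge.

```bash
python3 - <<'E'
from m import *
o=telemetry.get_obs(); im=cv2.imread("pics/w2raw.png")
for r in(85,110,130): print(r,im[r,272:330,1].tolist())
for u in((281,110),(289,110),(281,85),(281,78)): print(u,plane("wrist",u,.05,o))
yd=np.array([np.sin(np.radians(4.5)),np.cos(np.radians(4.5))]);O=np.array([.568,-.1994])
for x in(-60,-90): 
  for y in(-4.5,3): print(x,y,O+np.array([yd[1],-yd[0]])*x/1e3+yd*y/1e3)
E
```

```text
85 [160, 160, 166, 165, 166, 163, 164, 145, 173, 229, 243, 242, 243, 244, 245, 254, 255, 236, 197, 202, 203, 202, 202, 202, 203, 203, 202, 201, 202, 202, 203, 202, 203, 203, 201, 202, 203, 203, 201, 202, 202, 202, 204, 208, 177, 133, 149, 160, 162, 163, 162, 165, 166, 164, 164, 164, 166, 165]
110 [172, 172, 191, 205, 206, 205, 204, 203, 195, 214, 236, 240, 242, 243, 244, 247, 255, 247, 198, 202, 201, 201, 201, 202, 201, 203, 202, 202, 203, 202, 203, 202, 202, 202, 204, 202, 202, 203, 202, 203, 202, 202, 203, 205, 176, 126, 130, 133, 104, 48, 44, 131, 162, 160, 157, 159, 159, 158]
130 [201, 203, 202, 201, 204, 198, 193, 193, 189, 191, 229, 243, 241, 242, 245, 244, 255, 250, 215, 200, 202, 202, 203, 202, 203, 202, 202, 202, 202, 202, 202, 202, 203, 202, 203, 203, 201, 202, 203, 201, 202, 203, 203, 206, 174, 125, 132, 128, 92, 44, 64, 135, 160, 157, 158, 158, 156, 154]
(281, 110) [ 0.49937534 -0.19476848  0.05      ]
(289, 110) [ 0.49992432 -0.18803699  0.05      ]
(281, 85) [ 0.47948986 -0.19256404  0.05      ]
(281, 78) [ 0.47405041 -0.19196104  0.05      ]
-60 -4.5 [ 0.50783189 -0.19917858]
-60 3 [ 0.50842034 -0.1917017 ]
-90 -4.5 [ 0.47792437 -0.19682481]
-90 3 [ 0.47851282 -0.18934793]
```

Emit:
arm_command(series="1 -14 10 0 0;0 -10 20 0 0;0 0 25 0 0;0 0 25 0 0;0 0 25 0 0;0 0 25 0 0;0 0 15 0 0;0 0 8 0 0;0 0 4 0 0;0 0 0 0 120;0 0 0 0 180;0 0 0 0 200;0 0 0 0 215;0 0 0 0 225;0 0 0 0 240;0 0 0 0 255;0 0 0 0 255;0 0 0 0 255;0 0 0 0 255", squeeze=12)

```text
time_s: 7.73
tool_pos: [0.5684, -0.1931, 0.0155]
tool_rot: [-180.0, -0.0, 175.6]
force: [-0.1, -0.7, -0.2]
grip_width: 0.0285
grasp_force: 0.0
```

Emit:
arm_command(series="0 0 0 0 255;0 0 0 0 255;0 0 0 0 255;0 0 0 0 255;0 0 0 0 255;0 0 0 0 255")

```text
time_s: 8.23
tool_pos: [0.5684, -0.1933, 0.0156]
tool_rot: [-180.0, 0.0, 175.6]
force: [-0.2, -0.5, 1.1]
grip_width: 0.0146
grasp_force: 11.7
```

Emit:
arm_command(series="0 0 -1 0 255;0 0 -2 0 255;0 0 -3 0 255;0 0 -4 0 255;0 0 -4 0 255;0 0 -4 0 255;0 0 0 0 255", squeeze=20)

```text
time_s: 8.82
tool_pos: [0.5676, -0.1889, 0.033]
tool_rot: [179.7, -0.2, 175.7]
force: [-1.2, 5.1, -1.2]
grip_width: 0.0112
grasp_force: 19.7
```

Emit:
arm_command(series="0 0 -4 0 255;0 0 -6 0 255;0 0 -8 0 255;0 0 -8 0 255;0 0 -8 0 255;0 0 -8 0 255;0 0 0 0 255", squeeze=35)

```text
time_s: 9.4
tool_pos: [0.5692, -0.1945, 0.0773]
tool_rot: [-179.9, 0.1, 175.6]
force: [-0.4, -0.9, -3.6]
grip_width: 0.0079
grasp_force: 35.0
```

Emit:
arm_command(series="0 0 -15 0 255;0 0 -25 0 255;0 0 -25 0 255;0 0 -25 0 255;0 0 -25 0 255;3 10 -15 0 255;5 20 -5 0 255;7 26 0 0 255;7 26 0 0 255;7 26 0 0 255;7 26 0 0 255;7 26 0 0 255;7 26 0 0 255;7 26 0 0 255;7 26 0 0 255;7 26 0 0 255;7 26 0 0 255;7 26 0 0 255;7 26 0 0 255;7 26 0 0 255")

```text
time_s: 11.07
tool_pos: [0.4951, 0.1838, 0.2091]
tool_rot: [-179.9, -0.1, 175.7]
force: [1.0, 0.2, -3.6]
grip_width: 0.0077
grasp_force: 35.0
```

Emit:
arm_command(series="7 26 0 -0.02 255;6 26 0 -0.02 255;4 18 0 -0.02 255;0 10 0 0 255;0 0 0 0 255;0 0 0 0 255")

```text
time_s: 11.57
tool_pos: [0.4832, 0.2631, 0.2094]
tool_rot: [-179.9, -0.1, 179.2]
force: [-0.6, 0.0, -4.1]
grip_width: 0.008
grasp_force: 35.0
```

```bash
python3 - <<'E'
from m import *
o=telemetry.get_obs(); im=cams.read_camera("wrist"); cv2.imwrite("pics/w3.png",im)
print(o["time_s"],o["tool_pos"],o["tool_rot"],o["qpos"].round(1),o["grip_width"]); go((.485,.2685,.12),179.2,o)
E
```

```text
11.5667 [0.48324244 0.26309201 0.20938007] [-1.79920225e+02 -1.07056199e-01  1.79211272e+02] [ 20.   13.9 -58.6  96.9  12.2  76.2  48.4] 0.007956615109774691
shift mm [-1.8  5.6 89.4] turn 0.0
```

View pics/w3.png

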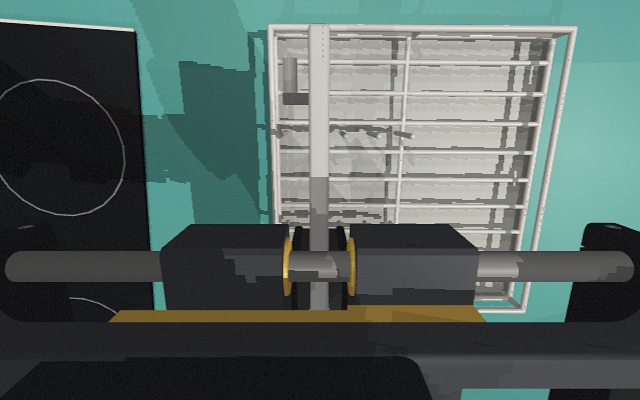

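The plate hangs vertical at column 319, bracket on its left (-y). The rack rim's near corners are at (270,27) and (575,29), and the tine row is near row 132.

```bash
python3 - <<'E'
from m import *
o=telemetry.get_obs(); im=cv2.imread("pics/w3.png")
A=plane("wrist",(270.5,27),.049,o);B=plane("wrist",(575,29),.049,o);C=plane("wrist",(524,310),.049,o);print(A,B,C,(A+B)/2,np.linalg.norm(A-B))
c=cv2.resize(im[105:230,255:435],(792,550),interpolation=cv2.INTER_CUBIC);cv2.imwrite("pics/c3.png",c)
E
```

```text
[0.34083156 0.22119994 0.049     ] [0.34736116 0.49561523 0.049     ] [0.63375506 0.48924685 0.049     ] [0.34409636 0.35840758 0.049     ] 0.27449296917138977
```

View pics/c3.png

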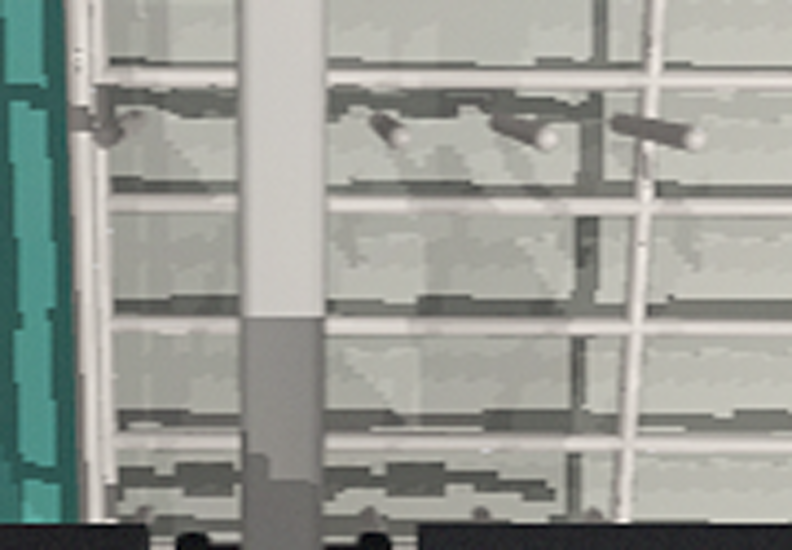

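The tine tips show at crop (110,132), (400,137), (546,137) and (697,139); the y=-99 tine is hidden behind the plate.

```bash
python3 - <<'E'
from m import *
o=telemetry.get_obs()
P={}
for y,u in((-128,(108,134)),(-70,(398,137)),(-41,(545,137)),(-12,(696,139))):
    P[y]=plane("wrist",(255+u[0]/4.4,105+u[1]/4.4),.087,o);print(y,P[y].round(4))
print("plate", plane("wrist",(319,100),o["tool_pos"][2]+.019+.018,o))
go((.485,P[-70][1]-.0145,.12),179.2,o)
E
```

```text
-128 [0.4349 0.2294 0.087 ]
-70 [0.4365 0.286  0.087 ]
-41 [0.437  0.3147 0.087 ]
-12 [0.4379 0.3442 0.087 ]
plate [0.4134127  0.26389472 0.24651139]
shift mm [-0.9  9.9 89.5] turn -0.002
```

Emit:
arm_command(series="-1 7.5 5 0.01 255;0 0 12 0 255;0 0 12 0 255;0 0 12 0 255;0 0 10 0 255;0 0 6 0 255;0 0 0 0 255;0 0 0 0 255")

```text
time_s: 12.28
tool_pos: [0.4862, 0.2696, 0.1531]
tool_rot: [-180.0, -0.0, 178.5]
force: [0.2, 0.3, -3.6]
grip_width: 0.008
grasp_force: 35.0
```

```bash
python3 - <<'E'
from m import *
o=telemetry.get_obs(); im=cams.read_camera("wrist")
print(o["time_s"],o["tool_pos"],o["tool_rot"],o["force"])
cv2.imwrite("pics/w4.png",cv2.resize(im[20:230,220:480],(780,600),interpolation=cv2.INTER_CUBIC)[:600])
E
```

```text
12.2833 [0.48618446 0.26958611 0.15313042] [-1.79987259e+02 -4.56084752e-02  1.78465947e+02] [ 0.24703317  0.26455455 -3.60350533]
```

View pics/w4.png

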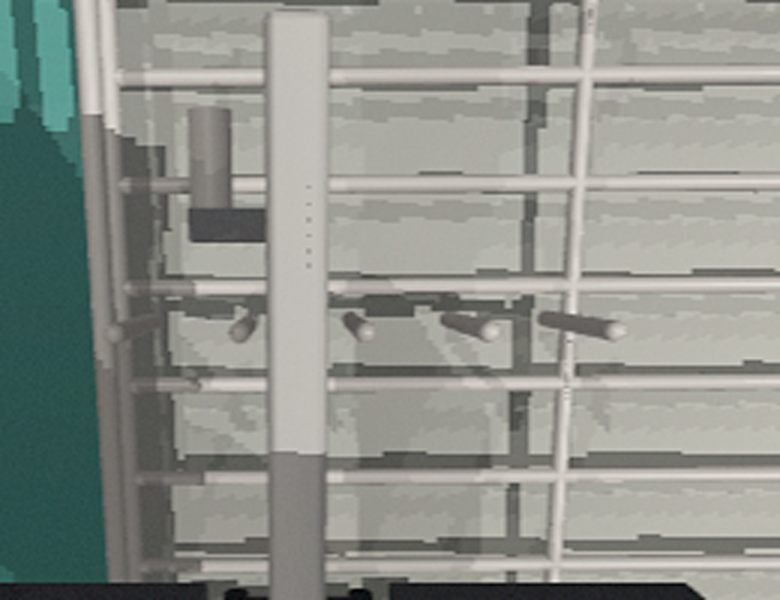

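The plate (column 298) is centred between its two tines (238 and 366) to within about 1 mm.

Emit:
arm_command(series="0 1 8 0 255;0 0 10 0 255;0 0 10 0 255;0 0 8 0 255;0 0 6 0 255;0 0 3 0 255;0 0 2 0 255;0 0 2 0 255;0 0 1 0 255;0 0 1 0 255;0 0 0 0 255")

```text
time_s: 13.25
tool_pos: [0.4865, 0.2708, 0.1026]
tool_rot: [180.0, 0.0, 178.5]
force: [1.4, 0.3, -3.7]
grip_width: 0.0079
grasp_force: 35.0
```

Emit:
arm_command(series="0 0 1 0 255;0 0 1 0 255;0 0 1 0 255;0 0 1 0 255;0 0 0 0 255")

```text
time_s: 13.67
tool_pos: [0.4867, 0.271, 0.0993]
tool_rot: [-180.0, 0.0, 178.5]
force: [-1.1, -1.4, 3.1]
grip_width: 0.008
grasp_force: 35.0
```

Emit:
arm_command(series="0 0 0 0 226;0 0 0 0 222;0 0 0 0 218;0 0 0 0 214;0 0 0 0 210;0 0 0 0 205;0 0 0 0 200;0 0 0 0 190;0 0 0 0 180;0 0 0 0 160;0 0 0 0 130;0 0 0 0 130;0 0 0 0 130;0 0 -4 0 130;0 0 -10 0 130;0 0 -20 0 130;0 0 -30 0 130;0 0 -30 0 130;0 0 -20 0 130;0 0 -10 0 130", squeeze=20)

```text
time_s: 15.33
tool_pos: [0.4875, 0.2721, 0.2265]
tool_rot: [179.9, 0.3, 178.5]
force: [0.6, 0.8, 0.1]
grip_width: 0.0426
grasp_force: 0.0
```

```bash
python3 - <<'E'
from m import *
o=telemetry.get_obs(); im=cams.read_camera("wrist"); s=cams.read_camera("scene"); t=cams.read_camera("top")
cv2.imwrite("pics/w5r.png",im);cv2.imwrite("pics/t5.png",t)
a=cv2.resize(im,(480,300));b=cv2.resize(s[150:300,400:620],(440,300));c=cv2.resize(t[140:260,290:400],(275,300))
b2=np.hstack([b,c]);cv2.imwrite("pics/w5.png",np.vstack([cv2.copyMakeBorder(a,0,0,0,b2.shape[1]-480,cv2.BORDER_CONSTANT),b2]))
print(o["time_s"],o["tool_pos"],o["tool_rot"],o["grip_width"],o["force"])
E
```

```text
15.3333 [0.48750543 0.27206749 0.22652245] [179.89048745   0.27873116 178.48582875] 0.04258176830402539 [0.59460683 0.78775936 0.10139719]
```

View pics/w5.png

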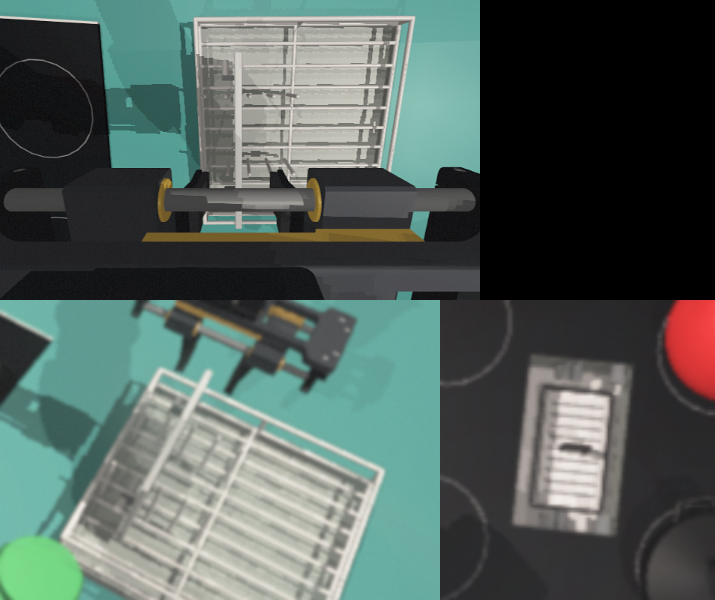

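The flap stands in the slot, released and leaning slightly on a tine. The filter's handle is at top px ~(344,199), its bar running along y.

```bash
python3 - <<'E'
from m import *
t=cv2.imread("pics/t5.png"); g=t.max(2)
x0,y0=334,178; sub=g[y0:217,x0:354]
m=(g[190:208,335:356]<90); n,l,st,ce=cv2.connectedComponentsWithStats(m.astype(np.uint8))
for i in range(1,n): print(st[i],ce[i]+[335,190])
print(plane("top",(344,199.2),-.017))
E
```

```text
[ 3  8 12  3 23] [343.73913043 198.7826087 ]
[ 0.56069198 -0.21170372 -0.017     ]
```

Emit:
arm_command(series="0 0 0 0.124 0;0 0 0 0.124 0;0 0 0 0.124 0;0 0 0 0.124 0;0 0 0 0.124 0;0 0 0 0.124 0;0 0 0 0.124 0;0 0 0 0.124 0;0 0 0 0.124 0;0 0 0 0.124 0;0 0 0 0.124 0;0 0 0 0.124 0;0 0 0 0.124 0")

```text
time_s: 16.57
tool_pos: [0.4854, 0.27, 0.2203]
tool_rot: [-179.8, 0.1, 85.8]
force: [-0.5, -0.3, 0.3]
grip_width: 0.0865
grasp_force: 0.0
```

Emit:
arm_command(series="-8 2 0 0 0;-16 4 0 0 0;-25 6 0 0 0;-26 6 0 0 0;-26 6 0 0 0;-26 6 0 0 0;-26 6 0 0 0;-26 6 0 0 0;-26 6 0 0 0;-26 6 0 0 0;-26 6 0 0 0;-26 6 0 0 0;-26 6 0 0 0;-26 6 0 0 0;-26 6 0 0 0;-26 6 0 0 0;-26 6 0 0 0;-26 6 0 0 0;-26 6 10 0 0;-8 2.5 20 0 0")

```text
time_s: 18.23
tool_pos: [0.5643, -0.2155, 0.1928]
tool_rot: [179.9, 0.2, 86.0]
force: [0.3, -0.6, -0.3]
grip_width: 0.0871
grasp_force: 0.0
```

Emit:
arm_command(series="0 0 20 0 0;0 0 10 0 0;0 0 0 0 0;0 0 0 0 0")

```text
time_s: 18.57
tool_pos: [0.5638, -0.2081, 0.1618]
tool_rot: [-179.9, -0.0, 86.2]
force: [0.2, 0.0, 0.7]
grip_width: 0.0868
grasp_force: 0.0
```

```bash
python3 - <<'E'
from m import *
o=telemetry.get_obs(); im=cams.read_camera("wrist"); cv2.imwrite("pics/w6.png",im)
print(o["time_s"],o["tool_pos"],o["tool_rot"]); go((.562,-.212,-.036),85.6,o)
E
```

```text
18.5667 [ 0.56380342 -0.20806827  0.16176408] [-1.79887972e+02 -4.46863648e-02  8.62372661e+01]
shift mm [ -4.2  -1.2 197.8] turn 0.011
```

View pics/w6.png

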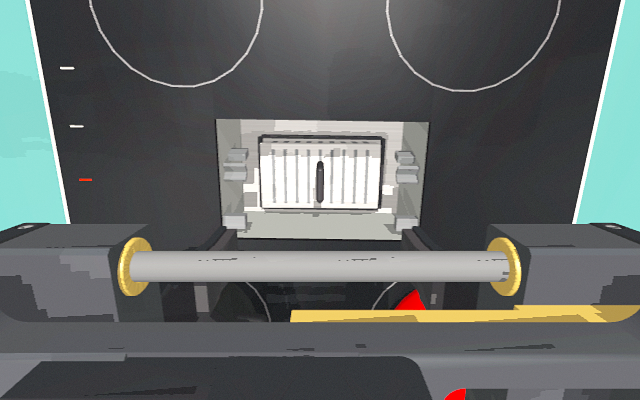

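The handle bar spans (320,162) to (320,203) in the wrist view, square to the filter.

```bash
python3 - <<'E'
from m import *
o=telemetry.get_obs(); im=cv2.imread("pics/w6.png"); m=(im[155:208,305:336].max(2)<100).astype(np.uint8)
n,l,st,ce=cv2.connectedComponentsWithStats(m); i=1+np.argmax(st[1:,4]); p=np.argwhere(l==i)+[155,305]
print(st[i],p.min(0),p.max(0))
a=plane("wrist",(320,p[:,0].min()),-.0125,o);b=plane("wrist",(320,p[:,0].max()),-.0125,o);c=plane("wrist",p.mean(0)[::-1],-.0125,o);print(a,b,c)
go((c[0],(a[1]-.015+c[1])/2,-.036),85.8,o)
E
```

```text
[ 12   6   7  42 210] [161 317] [202 323]
[ 0.56938107 -0.18596341 -0.0125    ] [ 0.56645065 -0.22995069 -0.0125    ] [ 0.56775904 -0.20698557 -0.0125    ]
shift mm [  4.3   2.7 199. ] turn 0.008
```

Emit:
arm_command(series="-5 1.5 10 0.008 0;0 0 25 0 0;0 0 30 0 0;0 0 30 0 0;0 0 30 0 60;0 0 30 0 100;0 0 20 0 120;0 0 12 0 120;0 0 8 0 120;0 0 4 0 120;0 0 0 0 160;0 0 0 0 200;0 0 0 0 220;0 0 0 0 230;0 0 0 0 240;0 0 0 0 255;0 0 0 0 255;0 0 0 0 255;0 0 0 0 255;0 0 0 0 255", squeeze=35)

```text
time_s: 20.28
tool_pos: [0.5647, -0.2138, -0.0362]
tool_rot: [-179.9, 0.0, 85.6]
force: [-4.8, 0.6, 6.6]
grip_width: 0.0076
grasp_force: 35.0
```

Emit:
arm_command(series="0 0 -2 0 255;0 0 -4 0 255;0 0 -5 0 255;0 0 -5 0 255;0 0 -5 0 255;0 0 0 0 255")

```text
time_s: 20.78
tool_pos: [0.5667, -0.214, -0.0141]
tool_rot: [179.9, 0.0, 85.6]
force: [-0.3, -0.2, -3.4]
grip_width: 0.0076
grasp_force: 35.0
```

Emit:
arm_command(series="0 0 -10 0 255;0 0 -18 0 255;0 0 -24 0 255;0 0 -26 0 255;0 0 -26 0 255;0 0 -26 0 255;0 0 -26 0 255;0 0 -26 0 255;0 0 -26 0 255;0 0 -24 0 255;0 0 -16 0 255;4 -1 -10 0 255;8 -2 -5 0 255;14 -3 -2 0 255;20 -4 0 0 255;25 -5 0 0 255;25 -5 0 0 255;25 -5 0 0 255;25 -5 0 0 255;25 -5 0 0 255")

```text
time_s: 22.45
tool_pos: [0.5419, -0.0374, 0.2479]
tool_rot: [-179.8, -0.0, 85.8]
force: [0.7, 0.8, -4.5]
grip_width: 0.0077
grasp_force: 35.0
```

Emit:
arm_command(series="25 -5 0 0 255;25 -5 0 0 255;25 -5 0 0 255;25 -5 0 0 255;25 -5 0 0 255;25 -5 0 0 255;25 -5 0 0 255;25 -5 0 0 255;25 -5 0 0 255;25 -5 0 0 255;25 -5 0 0 255;25 -5 0 0 255;25 -5 0 0 255;25 -5 0 0 255;25 -5 0 0 255;20 -5 0 -0.01 255;14 -3 0 -0.02 255;8 -2 0 -0.01 255;4 -1 0 -0.01 255;0 0 0 0 255")

```text
time_s: 24.12
tool_pos: [0.4879, 0.3864, 0.2487]
tool_rot: [-179.9, 0.0, 88.7]
force: [0.3, -0.5, -4.1]
grip_width: 0.0075
grasp_force: 35.0
```

```bash
python3 - <<'E'
from m import *
cams.read_camera("top")
o=telemetry.get_obs(); im=cams.read_camera("wrist"); s=cams.read_camera("scene")
cv2.imwrite("pics/w7.png",np.hstack([cv2.resize(im,(480,300)),cv2.resize(s[100:320,400:640],(320,300))]))
print(o["time_s"],o["tool_pos"],o["tool_rot"],o["force"],o["grip_width"]); go((.489,.423,.14),88.6,o)
E
```

```text
24.1667 [0.48883228 0.38523493 0.24887964] [-1.79953502e+02  8.25841006e-02  8.85302348e+01] [ 0.28665495 -0.54493392 -5.47140846] 0.007204062760547291
shift mm [ 37.9  -0.7 108.8] turn -0.001
```

View pics/w7.png

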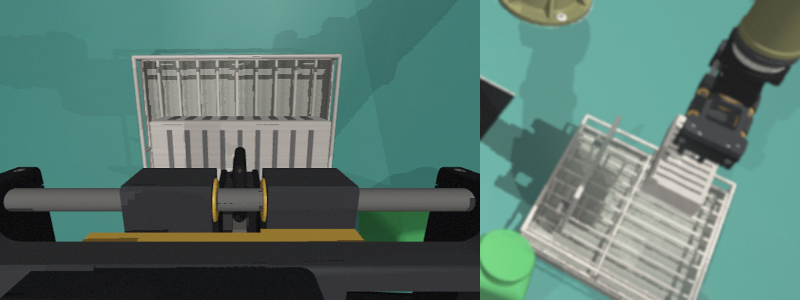

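The filter hangs level and square over the rack's flat side, and the flap still stands in its slot. Now I lower it.

Emit:
arm_command(series="6 0 0 0 255;12 0 0 0 255;12 0 4 0 255;8 0 10 0 255;0 0 18 0 255;0 0 22 0 255;0 0 22 0 255;0 0 22 0 255;0 0 18 0 255;0 0 12 0 255;0 0 8 0 255;0 0 5 0 255;0 0 3 0 255;0 0 2 0 255;0 0 2 0 255;0 0 1 0 255;0 0 0 0 255")

```text
time_s: 25.68
tool_pos: [0.4906, 0.4238, 0.1009]
tool_rot: [180.0, -0.0, 88.5]
force: [0.1, 0.4, -4.7]
grip_width: 0.0078
grasp_force: 35.0
```

Emit:
arm_command(series="0 0 2 0 255;0 0 2 0 255;0 0 2 0 255;0 0 2 0 255;0 0 1 0 255;0 0 1 0 255;0 0 0 0 255")

```text
time_s: 26.27
tool_pos: [0.4902, 0.4235, 0.0902]
tool_rot: [-180.0, 0.0, 88.5]
force: [-0.3, -0.1, -4.5]
grip_width: 0.0076
grasp_force: 35.0
```

Emit:
arm_command(series="0 0 1 0 255;0 0 1 0 255;0 0 1 0 255;0 0 1 0 255;0 0 0 0 255")

```text
time_s: 26.68
tool_pos: [0.4903, 0.4235, 0.0862]
tool_rot: [-180.0, 0.0, 88.5]
force: [-0.1, 0.0, -4.5]
grip_width: 0.0078
grasp_force: 35.0
```

Emit:
arm_command(series="0 0 1 0 255;0 0 1 0 255;0 0 0 0 255")

```text
time_s: 26.93
tool_pos: [0.4913, 0.4237, 0.0849]
tool_rot: [179.9, -0.0, 88.5]
force: [1.6, -0.1, -2.6]
grip_width: 0.0078
grasp_force: 35.0
```

Emit:
arm_command(series="0 0 0.5 0 255;0 0 0.5 0 255;0 0 0 0 255")

```text
time_s: 27.18
tool_pos: [0.4913, 0.4238, 0.0848]
tool_rot: [179.9, -0.0, 88.5]
force: [0.4, -2.1, 5.4]
grip_width: 0.0079
grasp_force: 35.1
```

Resting on the rack floor. Next I release slowly and retreat upward.

Emit:
arm_command(series="0 0 0 0 228;0 0 0 0 220;0 0 0 0 210;0 0 0 0 190;0 0 0 0 160;0 0 0 0 130;0 0 0 0 130;0 0 0 0 130;0 0 0 0 130;0 0 -4 0 130;0 0 -10 0 130;0 0 -20 0 130;0 0 -30 0 130;0 0 -30 0 130;0 0 -30 0 130;0 0 -20 0 130;0 0 -5 0 130;-20 0 0 0 130;-20 0 0 0 130;0 0 0 0 130")

```text
time_s: 28.85
tool_pos: [0.4906, 0.3795, 0.2323]
tool_rot: [179.9, 0.2, 88.3]
force: [1.2, -1.0, 0.1]
grip_width: 0.0428
grasp_force: 0.0
```

```bash
python3 - <<'E'
from m import *
o=telemetry.get_obs(); im=cams.read_camera("wrist"); s=cams.read_camera("scene")
cv2.imwrite("pics/w8.png",np.vstack([cv2.resize(im,(480,300)),cv2.resize(s,(480,300))]))
print(o["time_s"],o["tool_pos"],o["force"],o["grip_width"])
E
```

```text
28.85 [0.49062802 0.37954865 0.23234175] [ 1.2045032  -0.98267036  0.10242868] 0.042835167660189646
```

View pics/w8.png

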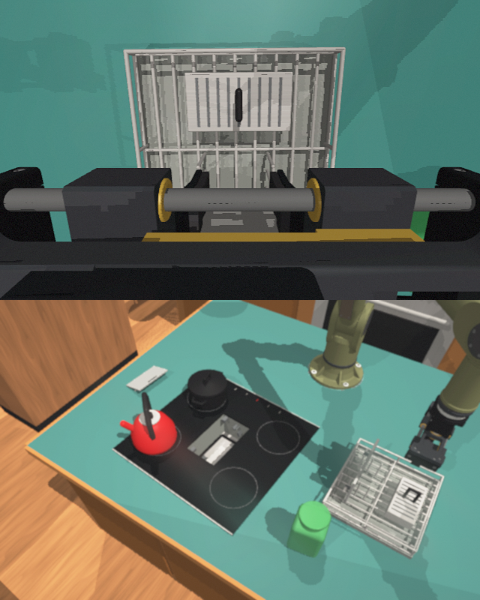

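The final view shows the filter upright on the rack's flat side (wrist crop (240,102)), the flap in its slot, and the kettle, pot and jar where they were.

```bash
python3 -c "
from cell import env
print(env.sign_off())"
```

```text
the job is handed in; nothing more can be done
None
```

I handed the job in at about 29 s of the 69 s allowed: the flap stands on its long edge in a rack slot, the grease filter stands upright on the flat side, and the last picture shows the kettle, pot and jar where they were.

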